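Lengthen a telescoping condiment rack by one hole and load the shaker

TASK

Make room in the condiment rack: take the upright tab of the sliding end stop and pull it straight out, gently, until the sprung button pops up through the hole of the outer tube, and stop pulling there so that the button is not strained. Then stand the shaker upright in the rack, in the gap between the jar and the end stop, setting it down rather than dropping it, and let go, leaving the stop locked and the tin and jar standing in the rack.

Things in the scene. Friction and masses are not known exactly. Their poses are not given: they have to be found in the camera images.
- rack: steel condiment tray fixed to the table. Origin: table level, at its fixed end, in line with the pull tab; x = pull-out direction along the tray (roughly world -y), y towards the telescoping tube at the back, z up. Floor x 0 to 276 mm, top at z = 3. Loading space y -43 to +38 between lips 14 mm high; end plate x 0 to 4 mm, 55 mm high
- stop (a joint): travel of the end stop with its inner tube, m, larger = pulled out, hard end 0.085. Starts between 0 and 0.014; the button meets the locking hole between 0.039 and 0.075, differing from rack to rack. Sliding drag 2 to 4 N. Once popped, the stop has 1 to 2 mm of play and any further pull loads the button, which must never take over 16 N
- stop_face (a point): middle of the upper edge of the stop plate's inner face (the face towards jar and shaker), 43 mm above the table; axes as the rack's. The plate is 4 mm thick, z 6 to 43 mm, y -43 to +69 mm
- tab_top (a point): centre of the top of the black upright pull tab on the outer side of the stop, 88 mm above the table; axes as the rack's. The tab is 14 mm in x, 26 mm in y (take it across y), free above z = 43 mm
- button: steel button of 9 mm diameter with a domed top, sprung upward, in the inner tube. Origin: top of its dome. Held in under the tube wall it is hidden, 27 mm above the table; popped through the hole it stands at 35 mm, 5 mm above the outer tube
- shaker: round clear shaker with a grey domed cap, 44 mm diameter (34 mm at the cap, above z = 70 mm), 90 mm high, about 0.1 kg, standing on the table right of the rack. Origin: centre of its underside
- jar: round spice jar with black lid, 65 mm diameter, 94 mm high, standing loose in the rack next to the stop. Origin: centre of its underside
- tin: round food tin, 75 mm diameter, 110 mm high, standing loose in the rack between fixed end and jar. Origin: centre of its underside
- tube_line (a point): a point of the rack on the centre line of its square outer tube (24 mm wide, z 8 to 30 mm), at the rack's fixed end, 30 mm up. The tube is about 158 mm long; its top has two 12 mm holes: the one nearer the fixed end is unused and out of reach, the other is the locking hole. Where the tube sits along x differs from rack to rack by up to 16 mm either way: find the hole by feel or by sight
Not all that is in view belongs to the job. Leave any pink look-alike of the jar alone.

How it is judged:
On the way, in this order (a step that is already met when the one before it is completed fails the run):
1. the stop is pulled out and its button has popped through the locking hole (z of button in the frame of rack above 0.0325 m and value of joint stop above 0.03 m), for 0.2 s.
2. the shaker stands in the gap between jar and stop (z of shaker in the frame of jar below 0.004 m and x of shaker in the frame of stop_face between -0.08 and -0.018 m and y of shaker in the frame of rack between -0.026 and 0.022 m), for 0.2 s.
At the end, for the whole second after the job is handed in: Button top more than 32.5 mm above the table, stop out more than 30 mm; shaker at rest on the rack floor, upright within 0.1 rad, between the lips, its axis 18 to 80 mm inside the stop face; tin and jar still upright on the rack floor in their places (all of step 1 and x of shaker in the frame of stop_face between -0.08 and -0.018 m and y of shaker in the frame of rack between -0.026 and 0.022 m and height (world z) of shaker between 0 and 0.006 m and angle between each of shaker, jar, tin's own z axis and vertical below 0.1 rad and linear speed of shaker below 0.02 m/s and height (world z) of each of jar, tin below 0.008 m and x of jar in the frame of rack between 0.105 and 0.15 m and x of tin in the frame of rack between 0.03 and 0.065 m); the robot touches nothing.
It fails at once if the button is strained by more than 16 N (contact force between button and anything else above 16 N).
It fails at once if the shaker is rammed onto the rack (more than 25 N) (contact force between shaker and rack above 25 N).
It fails at once if the shaker is dropped (falls free from more than about 13 mm) (contact force between the fingers and shaker below 0.1 N and linear speed of shaker above 0.5 m/s).
It fails at once if tin or jar is knocked over (angle between any of tin, jar's own z axis and vertical above 0.4 rad).
It also fails if it takes over 64 s, if anything falls off the work surface, if the arm or the gripper's body presses on something with over 40 N, if the wrist force passes 120 N, or if a joint passes its speed limit or range.

ROBOT

A 6-joint arm with a two-finger parallel gripper is mounted at the origin on the work surface; the furniture and walls round the work are solid. World frame = base frame: x ahead of the robot, y to its left, z up, the work surface at z = 0. Lengths are in m, angles in rad, forces in N, time in s.
With the tool pointing down it reaches from about 0.325 to 0.875 m from the base axis. Payload 4.4 kg.
Tool frame: the origin (TCP) lies on the centre line of the jaws, within the pads' length; the fingertips stand 8 mm ahead of it and the grasp point (between the pads) lies 11 mm behind it (ctrl.tcp_to_tips is the distance from the TCP to the fingertips, in m); z points along the fingers, y is the line along which they close (so a half turn about z gives the same grasp; the last joint's range is limited). The gripper opens to 85 mm and grips with 20 to 120 N. Pads are 22 mm wide; open, the fingers measure 114 mm over their backs; the gripper's body (76 mm by 85 mm) begins 54 mm behind the grasp point. The pads swing forward as they close: fully open they stand 13 mm farther back than shut.
Start: joints at [-1.288, 0.207, 1.542, -0, 1.393, -0.15], TCP at [0.242, -0.522, 0.239] pointing down, gripper open.
Joint ranges: [-2.73, 2.73], [-0.86, 2.22], [0.23, 2.46], [-1.11, 4.25], [0.08, 2.63], [-2.82, 2.82]. Speed limits (rad/s): [2.79, 2.79, 3.14, 3.14, 3.14, 3.14].

INTERFACE

Orientations are given as a 3x3 rotation matrix whose columns are the frame's x, y, z axes.
In Python, from cell import sensors, optics, close_job, ctrl gives the robot as it stands.
- The arm moves only by the tool move_arm, never from a script. Its argument "rows" is a list of rows, each an object with "travel": the shift along the tool's x, y, z in mm, a list of three; "rotation": the turn, a rotation vector about the tool's x, y, z in rad, a list of three; "gripper": the closure, from 0 (fully open) to 1 (shut). A call has exactly 5 rows; each row shifts and turns the commanded pose from where the row before left it, along the tool's axes as they then stand; what a row does not reach is not made up. A row lasts 1/10 s, in which the tool goes at most 50 mm and 8.59 degrees, less where a joint would pass 70% of its speed; a pose out of reach is approached as far as the arm can. A call is refused whole if a number of a shift passes 50 or a number of a turn 0.15, either way. A call with a gripper value outside its range is refused whole. The fingers move at their own pace and stop on an object; the grip force is fixed at half the most. Time passes only in rows, so rows that do not move let the fingers close, or fill a call up. It gives the time, the measured TCP pose, the force, the opening and the grip force at its end, in the units of the state.
- sensors.get_obs(): the state, without advancing time (a new reading comes with each control period).
- optics.snapshot(name): name is "scene" or "top" or "wrist"; returns a dict with "color" (400x640x3 uint8, blue, green, red), "vfov" (degrees; the focal length in pixels is half the picture's height over the tangent of half this angle, whatever the lens; pixels are square), "cx", "cy" (the principal point, pixels), "extrinsics" (4x4, takes a point from camera to world coordinates). Camera axes: x right, y up, looking along -z (the intrinsics and any distortion apply to the point x, -y, -z); pixel columns grow to the right and rows downward; lengths in m; the calibration is good to about 2 mm. A picture is of the moment at which its call begins. There is no depth.
- close_job(): hands the job in; it is judged then, once.
The state is a dict: "time_s": time; "qpos": joint angles; "dq": joint speeds; "joint_torque": joint torques, N m; "tool_pos": TCP position; "ee_rot": TCP orientation; "contact_force": force on the tool from outside, world axes, zero at the start; "torque": the same for the moment, N m; "gripper_width": finger opening in m; "finger_force": force on a finger pad.
Only numpy, scipy, OpenCV 4.12 (cv2) and the standard library are available. Lean on these libraries where they do the work, as an engineer would, in place of code of your own. Each camera call takes 0.05 s, during which the arm holds its last target. There are 200 camera calls.

## Working session

There is one attempt and no reset: what is moved stays moved. The work goes in short steps, Python scripts to look and compute and a tool call to move; the robot and the scene stay as the last step left them, time stands still between calls to the robot, and variables do not carry over. Pictures are saved under pics/ and viewed, at most 10 in all, crops included, and the job is handed in when it is done.

Besides the shell and the picture viewer there is one more tool, called after ">>>" as a command line: name --argument value ..., lists and objects as JSON in quotes. move_arm: Moves the arm, as the interface text tells. Its arguments: {"type":"object","properties":{"rows":{"type":"array"}},"required":["rows"]}

```bash
mkdir -p pics; ls; cat > h.py <<'E'
import numpy as np, cv2
from cell import sensors, optics, ctrl
def snap(n,f=None):
    s=optics.snapshot(n)
    if f: cv2.imwrite('pics/'+f,s['color'])
    return s
def foc(s): return s['color'].shape[0]/2/np.tan(np.radians(s['vfov'])/2)
def ray(s,u,v):
    f=foc(s); E=np.array(s['extrinsics'])
    d=E[:3,:3]@np.array([(u-s['cx'])/f,-(v-s['cy'])/f,-1]); return E[:3,3],d
def onz(s,u,v,z):
    o,d=ray(s,u,v); return o+d*(z-o[2])/d[2]
def proj(s,p):
    E=np.array(s['extrinsics']); c=E[:3,:3].T@(np.array(p)-E[:3,3]); f=foc(s)
    return s['cx']+f*c[0]/-c[2], s['cy']-f*c[1]/-c[2]
E
python3 - <<'E'
from h import *
for n in('scene','top'):
    s=snap(n,n+'0.png'); print({k:v for k,v in s.items() if k!='color'})
o=sensors.get_obs();print(o); print(ctrl.tcp_to_tips)
E
```

```text
pics
{'vfov': 42.69691876143483, 'cx': 318.58773609071665, 'cy': 200.93649020225243, 'extrinsics': array([[ 0.80282613,  0.40497948, -0.43756351, -0.07808435],
       [-0.59586083,  0.5197703 , -0.61219989, -0.88133348],
       [-0.02049588,  0.75221703,  0.65859659,  0.91513849],
       [ 0.        ,  0.        ,  0.        ,  1.        ]])}
{'vfov': 44.19782542821689, 'cx': 324.9054170940408, 'cy': 195.50798500902522, 'extrinsics': array([[-9.14672832e-03,  9.81949119e-01, -1.88923966e-01,
         2.74986286e-01],
       [-9.99957373e-01, -9.22014314e-03,  4.90287126e-04,
        -1.06364917e-01],
       [-1.26046899e-03,  1.88920397e-01,  9.81991596e-01,
         1.12591799e+00],
       [ 0.00000000e+00,  0.00000000e+00,  0.00000000e+00,
         1.00000000e+00]])}
{'time_s': 0.1, 'qpos': array([-1.28747525e+00,  2.07382142e-01,  1.54281991e+00, -3.37613014e-05,
        1.39349389e+00, -1.50477023e-01]), 'dq': array([-0.00080016, -0.00287295, -0.00266011, -0.00047781, -0.00061062,
        0.00099519]), 'joint_torque': array([-8.51593559e-04, -3.84091830e+01, -2.92548251e+01, -3.14692879e-04,
        4.91717103e-03, -3.17423758e-05]), 'tool_pos': array([ 0.24148695, -0.52109399,  0.23821078]), 'ee_rot': array([[ 9.07373452e-01,  4.20324915e-01, -6.19874208e-04],
       [ 4.20325277e-01, -9.07371270e-01,  2.01015054e-03],
       [ 2.82460307e-04, -2.08450603e-03, -9.99997788e-01]]), 'contact_force': array([-0.41337698, -0.35051682,  0.10334728]), 'torque': array([0.00647863, 0.03849781, 0.03034887]), 'finger_force': 0.0, 'gripper_width': 0.08549014659766298}
0.008
```

View pics/scene0.png

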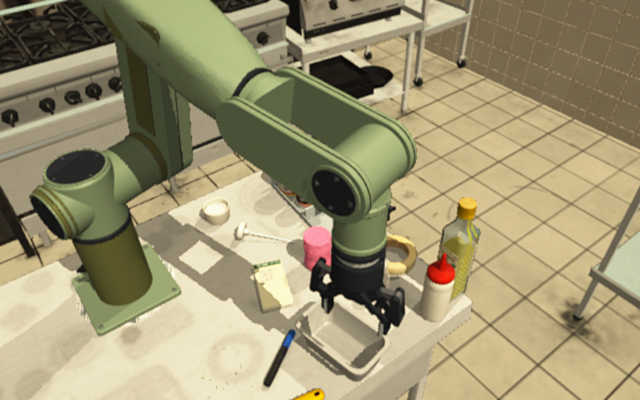

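View pics/top0.png

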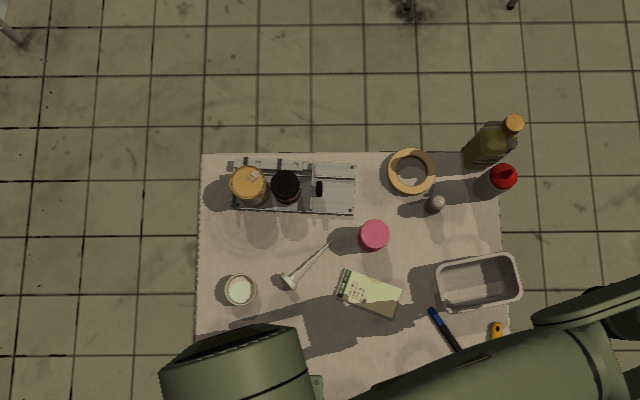

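The top view shows the tin at (248,184), the jar at (285,187), the black tab at (319,188) and the shaker cap at (437,204). The rack floor spans about x 233–355, with the tube along its upper edge near row 163. The bottle, the tape and the pink jar lie near the path.

```bash
python3 - <<'E'
from h import *
s=snap('top'); im=s['color']
np.set_printoptions(precision=4,suppress=True)
g=im.max(axis=2)
def blob(mask,roi):
    x0,y0,x1,y1=roi; m=np.zeros_like(mask,np.uint8); m[y0:y1,x0:x1]=mask[y0:y1,x0:x1]
    n,l,st,c=cv2.connectedComponentsWithStats(m); i=1+np.argmax(st[1:,4]); return c[i],st[i]
for nm,roi,z,th in(('tab',(312,176,328,200),.088,45),('jar',(268,168,303,204),.094,60)):
    c,st=blob(g<th,roi); print(nm,c,st,onz(s,*c,z))
for u,v in((248,180),):print('tin~',onz(s,u,v,.11))
print('shaker cap',onz(s,437,203,.085), 'rack lip near corners', onz(s,355,215,.014),onz(s,236,209,.014),'tube',onz(s,232,161,.03),onz(s,310,163,.03))
cr=cv2.resize(im[140:225,220:360],None,fx=5.7,fy=5.7,interpolation=cv2.INTER_CUBIC); cv2.imwrite('pics/c1.png',cr)
cr=cv2.resize(im[160:240,380:520],None,fx=5.7,fy=5.7,interpolation=cv2.INTER_CUBIC); cv2.imwrite('pics/c2.png',cr)
E
```

```text
tab [318.4086 189.    ] [313 181   9  16  93] [ 0.4891 -0.093   0.088 ]
jar [284.2518 185.557 ] [268 168  35  36 973] [ 0.496 -0.02   0.094]
tin~ [0.5053 0.0554 0.11  ]
shaker cap [ 0.4566 -0.3472  0.085 ] rack lip near corners [ 0.443  -0.1752  0.014 ] [0.4594 0.0967 0.014 ] tube [0.5686 0.1058 0.03  ] [ 0.5621 -0.0734  0.03  ]
```

View pics/c1.png

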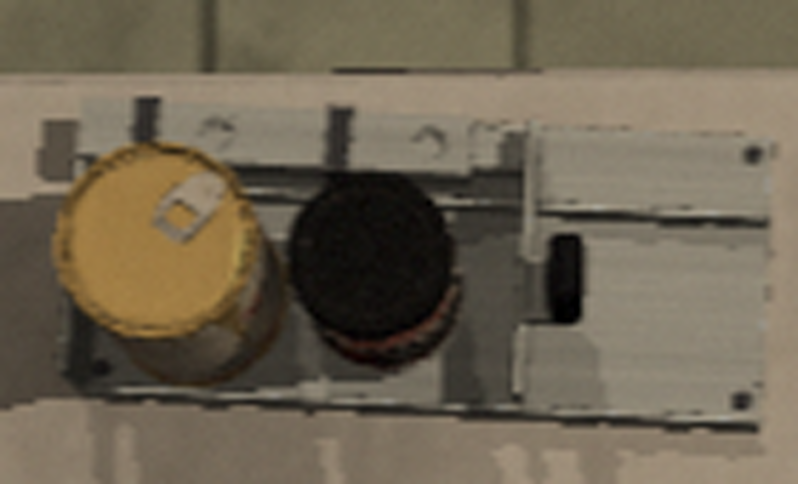

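View pics/c2.png

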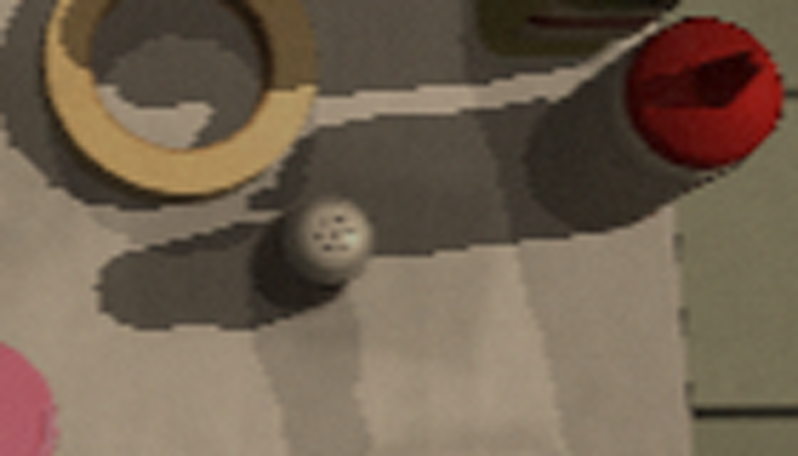

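The zoomed crops put the tab top at about px (319,187), with the tube holes at crop (215,130) and (430,138). The rack is turned about 0.06 rad. The shaker cap is at px (438,202). I'll move above the tab.

>>> move_arm --rows '[{"travel":[40,-28,0],"rotation":[0,0,0],"gripper":0},{"travel":[40,-28,0],"rotation":[0,0,0],"gripper":0},{"travel":[40,-28,0],"rotation":[0,0,0],"gripper":0},{"travel":[40,-28,0],"rotation":[0,0,0],"gripper":0},{"travel":[40,-28,0],"rotation":[0,0,0],"gripper":0}]'

```text
time_s: 0.65
tool_pos: [0.3647, -0.3088, 0.239]
ee_rot: [[0.908, 0.42, -0.0], [0.42, -0.908, 0.0], [0.0, -0.0, -1.0]]
contact_force: [0.7, 0.3, -0.2]
gripper_width: 0.0856
finger_force: 0.0
```

>>> move_arm --rows '[{"travel":[40,-28,0],"rotation":[0,0,0],"gripper":0},{"travel":[40,-28,0],"rotation":[0,0,0],"gripper":0},{"travel":[40,-28,0],"rotation":[0,0,0],"gripper":0},{"travel":[40,-28,0],"rotation":[0,0,0],"gripper":0},{"travel":[10,-7,0],"rotation":[0,0,-0.14],"gripper":0.3}]'

```text
time_s: 1.15
tool_pos: [0.4698, -0.127, 0.2391]
ee_rot: [[0.835, 0.55, 0.0], [0.55, -0.835, 0.002], [0.001, -0.001, -1.0]]
contact_force: [-0.3, -0.0, -0.3]
gripper_width: 0.0732
finger_force: 0.0
```

>>> move_arm --rows '[{"travel":[0,0,0],"rotation":[0,0,-0.14],"gripper":0.3},{"travel":[0,0,0],"rotation":[0,0,-0.14],"gripper":0.3},{"travel":[0,0,0],"rotation":[0,0,-0.14],"gripper":0.3},{"travel":[0,0,0],"rotation":[0,0,-0.14],"gripper":0.3},{"travel":[0,0,0],"rotation":[0,0,-0.14],"gripper":0.3}]'

```text
time_s: 1.65
tool_pos: [0.4683, -0.131, 0.2389]
ee_rot: [[0.287, 0.958, -0.001], [0.958, -0.287, 0.0], [0.0, -0.001, -1.0]]
contact_force: [0.3, 0.8, -0.2]
gripper_width: 0.0601
finger_force: 0.0
```

>>> move_arm --rows '[{"travel":[0,0,0],"rotation":[0,0,-0.14],"gripper":0.3},{"travel":[0,0,0],"rotation":[0,0,-0.1],"gripper":0.3},{"travel":[0,0,0],"rotation":[0,0,0],"gripper":0.3},{"travel":[0,0,0],"rotation":[0,0,0],"gripper":0.3},{"travel":[0,0,0],"rotation":[0,0,0],"gripper":0.3}]'

```text
time_s: 2.15
tool_pos: [0.4684, -0.1312, 0.2392]
ee_rot: [[0.058, 0.998, -0.0], [0.998, -0.058, 0.0], [0.0, -0.0, -1.0]]
contact_force: [0.2, 0.6, 0.3]
gripper_width: 0.0596
finger_force: 0.0
```

```bash
python3 - <<'E'
from h import *
np.set_printoptions(precision=4,suppress=True)
s=snap('wrist','w1.png'); o=sensors.get_obs(); print(o['tool_pos'],o['ee_rot'],o['qpos'],o['gripper_width'],o['contact_force']); print(s['vfov'],s['cx'],s['cy'],s['extrinsics'])
E
```

```text
[ 0.4685 -0.1312  0.2392] [[ 0.0581  0.9983 -0.0001]
 [ 0.9983 -0.0581  0.0001]
 [ 0.0001 -0.0001 -1.    ]] [-0.4512  0.0164  1.7521  0.      1.3732 -0.393 ] 0.060152363722903814 [ 0.6995 -0.1949 -0.198 ]
62.47522329695707 319.2706647802254 201.706541007225 [[ 0.9982  0.0566  0.0176  0.4712]
 [-0.0593  0.9561  0.287  -0.058 ]
 [-0.0006 -0.2876  0.9578  0.374 ]
 [ 0.      0.      0.      1.    ]]
```

View pics/w1.png

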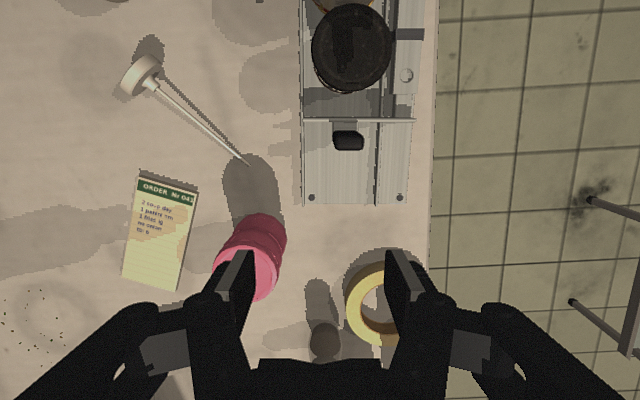

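The wrist view shows the tab top at about (349,143), the stop plate edge along row 120 and the locking hole at (407,75). The front edge of the rack runs from (305,204) to (408,205).

```bash
python3 - <<'E'
from h import *
np.set_printoptions(precision=4,suppress=True)
s=snap('wrist'); im=s['color']; g=im.max(axis=2)
m=(g<50).astype(np.uint8); m[:122]=0;m[160:]=0;m[:,:325]=0;m[:,372:]=0
n,l,st,c=cv2.connectedComponentsWithStats(m); i=1+np.argmax(st[1:,4]); print(st[i],c[i])
x,y,w,h,_=st[i]
print('tab',onz(s,x+w-16.5,y+h-8,.088),onz(s,x,y+h,.088),onz(s,x+w,y+h,.088))
# screws
for r in((305,190,318,204),(393,190,406,204)):
    a=im[r[1]:r[3],r[0]:r[2]].mean(axis=2); mm=(a<a.min()+30).astype(float); yy,xx=np.nonzero(mm); print(onz(s,xx.mean()+r[0],yy.mean()+r[1],.005))
print('plate',onz(s,304,119.5,.043),onz(s,414,119.5,.043),'hole',onz(s,407,75,.03),'jar',onz(s,352,47,.094))
cv2.imwrite('pics/c3.png',cv2.resize(im[30:215,290:430],None,fx=3.2,fy=3.2,interpolation=cv2.INTER_CUBIC))
E
```

```text
[332 131  32  19 497] [346.9074 139.668 ]
tab [ 0.4933 -0.0917  0.088 ] [ 0.4797 -0.0978  0.088 ] [ 0.5073 -0.0994  0.088 ]
[ 0.4552 -0.1625  0.005 ]
[ 0.5575 -0.169   0.005 ]
plate [ 0.4552 -0.0728  0.043 ] [ 0.5623 -0.0791  0.043 ] hole [ 0.558  -0.0372  0.03  ] jar [ 0.4989 -0.0181  0.094 ]
```

View pics/c3.png

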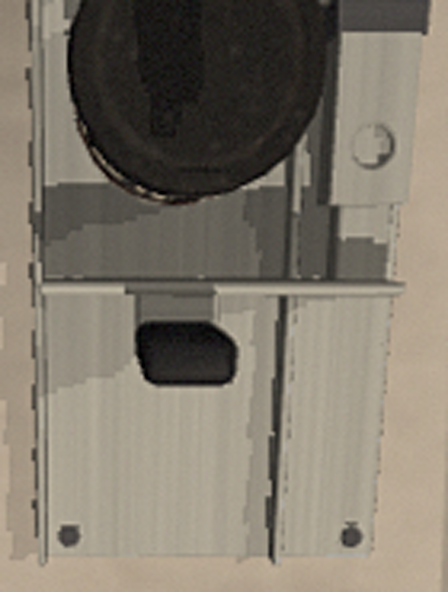

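>>> move_arm --rows '[{"travel":[20,11,0],"rotation":[0,0,0],"gripper":0.3},{"travel":[20.5,11.5,0],"rotation":[0,0,0],"gripper":0.3},{"travel":[0,0,40],"rotation":[0,0,0],"gripper":0.3},{"travel":[0,0,40],"rotation":[0,0,0],"gripper":0.3},{"travel":[0,0,20],"rotation":[0,0,0],"gripper":0.3}]'

```text
time_s: 2.75
tool_pos: [0.4911, -0.091, 0.1359]
ee_rot: [[0.057, 0.998, -0.005], [0.998, -0.057, 0.002], [0.002, -0.005, -1.0]]
contact_force: [-0.0, 0.1, -0.6]
gripper_width: 0.06
finger_force: 0.0
```

```bash
python3 - <<'E'
from h import *
np.set_printoptions(precision=4,suppress=True)
s=snap('wrist','w2.png'); o=sensors.get_obs(); print(o['tool_pos'],o['qpos'])
E
```

```text
[ 0.4893 -0.0905  0.1334] [-0.3569  0.1672  1.8244 -0.0001  1.1602 -0.2995]
```

View pics/w2.png

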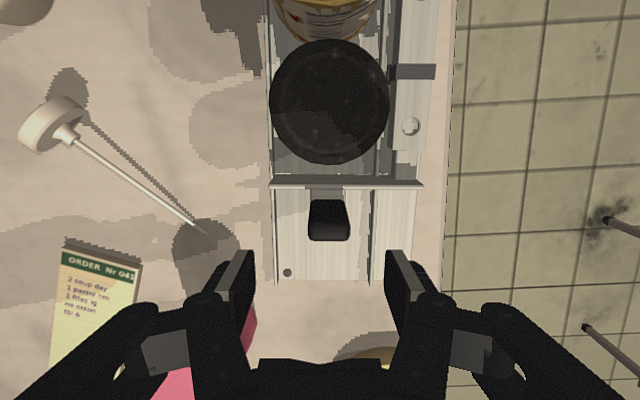

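The tab top is at about (330,220) and the hole at (410,126). I'll check the tab position against the TCP.

```bash
python3 - <<'E'
from h import *
np.set_printoptions(precision=4,suppress=True)
s=snap('wrist'); o=sensors.get_obs(); im=s['color'];g=im.max(axis=2)
m=(g<55).astype(np.uint8); m[:186]=0;m[245:]=0;m[:,:300]=0;m[:,360:]=0
n,l,st,c=cv2.connectedComponentsWithStats(m); i=1+np.argmax(st[1:,4]); x,y,w,h,_=st[i]; print(st[i])
a,b=onz(s,x,y+h,.088),onz(s,x+w,y+h,.088); print(a,b,(a+b)/2)
t=(a+b)/2+.007*np.array([.06,.998,0]); print('tab',t)
d=t-o['tool_pos'];print(o['tool_pos'],1e3*(o['ee_rot'].T@d), 'tcp px',proj(s,o['tool_pos']))
print('hole',onz(s,410,126,.03))
E
```

```text
[ 311  201   42   43 1470]
[ 0.4819 -0.0971  0.088 ] [ 0.5067 -0.0984  0.088 ] [ 0.4943 -0.0977  0.088 ]
tab [ 0.4947 -0.0907  0.088 ]
[ 0.4902 -0.0909  0.1356] [ 0.2602  4.862  47.5194] tcp px (np.float64(325.05021743922094), np.float64(273.5330172535276))
hole [ 0.5537 -0.0364  0.03  ]
```

>>> move_arm --rows '[{"travel":[0,4,10],"rotation":[0,0,0],"gripper":0.3},{"travel":[0,0,25],"rotation":[0,0,0],"gripper":0.3},{"travel":[0,0,25],"rotation":[0,0,0],"gripper":0.3},{"travel":[0,0,14],"rotation":[0,0,0],"gripper":0.3},{"travel":[0,0,0],"rotation":[0,0,0],"gripper":0.3}]'

```text
time_s: 3.35
tool_pos: [0.4966, -0.0921, 0.0642]
ee_rot: [[0.057, 0.998, -0.002], [0.998, -0.057, 0.001], [0.001, -0.002, -1.0]]
contact_force: [-0.3, -0.0, 0.1]
gripper_width: 0.0594
finger_force: 0.0
```

>>> move_arm --rows '[{"travel":[0,0,0],"rotation":[0,0,0],"gripper":0.55},{"travel":[0,0,0],"rotation":[0,0,0],"gripper":0.6},{"travel":[0,0,0],"rotation":[0,0,0],"gripper":0.62},{"travel":[0,0,0],"rotation":[0,0,0],"gripper":0.65},{"travel":[0,0,0],"rotation":[0,0,0],"gripper":0.68}]'

```text
time_s: 3.85
tool_pos: [0.4971, -0.0923, 0.0657]
ee_rot: [[0.057, 0.998, -0.0], [0.998, -0.057, -0.0], [-0.0, -0.0, -1.0]]
contact_force: [-1.5, -0.3, 1.4]
gripper_width: 0.0274
finger_force: 0.8
```

>>> move_arm --rows '[{"travel":[0,-0.8,0],"rotation":[0,0,0],"gripper":0.7},{"travel":[0,0,0],"rotation":[0,0,0],"gripper":0.75},{"travel":[0,0,0],"rotation":[0,0,0],"gripper":0.8},{"travel":[0,0,0],"rotation":[0,0,0],"gripper":0.8},{"travel":[0,0,0],"rotation":[0,0,0],"gripper":0.8}]'

```text
time_s: 4.35
tool_pos: [0.4964, -0.0922, 0.0658]
ee_rot: [[0.057, 0.998, -0.0], [0.998, -0.057, 0.0], [0.0, -0.0, -1.0]]
contact_force: [-3.2, 0.1, 6.5]
gripper_width: 0.025
finger_force: 59.1
```

>>> move_arm --rows '[{"travel":[-2,0,0],"rotation":[0,0,0],"gripper":0.8},{"travel":[-2,0,0],"rotation":[0,0,0],"gripper":0.8},{"travel":[0,0,0],"rotation":[0,0,0],"gripper":0.8},{"travel":[0,0,0],"rotation":[0,0,0],"gripper":0.8},{"travel":[0,0,0],"rotation":[0,0,0],"gripper":0.8}]'

```text
time_s: 4.85
tool_pos: [0.4962, -0.096, 0.0658]
ee_rot: [[0.057, 0.998, -0.0], [0.998, -0.057, 0.001], [0.0, -0.0, -1.0]]
contact_force: [-2.0, 1.1, 5.5]
gripper_width: 0.0249
finger_force: 59.2
```

>>> move_arm --rows '[{"travel":[-4,0,0],"rotation":[0,0,0],"gripper":0.8},{"travel":[-5,0,0],"rotation":[0,0,0],"gripper":0.8},{"travel":[-5,0,0],"rotation":[0,0,0],"gripper":0.8},{"travel":[-4,0,0],"rotation":[0,0,0],"gripper":0.8},{"travel":[0,0,0],"rotation":[0,0,0],"gripper":0.8}]'

```text
time_s: 5.35
tool_pos: [0.4951, -0.1142, 0.0658]
ee_rot: [[0.057, 0.998, -0.001], [0.998, -0.057, 0.0], [0.0, -0.001, -1.0]]
contact_force: [-3.2, 1.1, 6.4]
gripper_width: 0.0251
finger_force: 59.1
```

```bash
python3 - <<'E'
from h import *
np.set_printoptions(precision=4,suppress=True)
s=snap('wrist','w3.png'); t=snap('top'); o=sensors.get_obs(); print(o['tool_pos'],o['contact_force'])
a=s['color'];u,v=map(int,proj(s,[.5545,-.0365,.03]));print(u,v)
b=t['color'];p,q=map(int,proj(t,[.5545,-.0365,.03]));print(p,q)
c=cv2.resize(a,(560,350)); 
z1=cv2.resize(a[max(v-35,0):v+35,u-45:u+45],(360,280),interpolation=cv2.INTER_CUBIC) if v>0 else np.zeros((280,360,3),np.uint8)
z2=cv2.resize(b[q-22:q+23,p-28:p+30],(360,280),interpolation=cv2.INTER_CUBIC)
cv2.imwrite('pics/m1.png',np.hstack([z1,z2]))
E
```

```text
[ 0.4951 -0.1142  0.0658] [-3.1504  0.5362  6.1442]
434 86
293 166
```

View pics/m1.png

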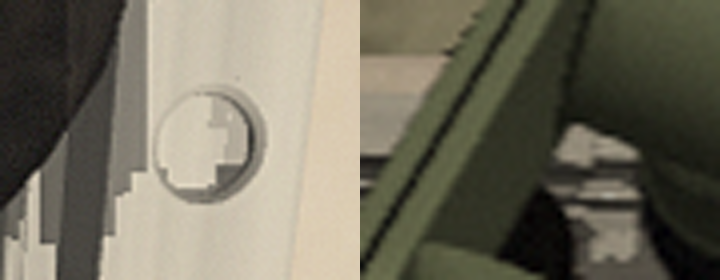

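The left crop shows the locking hole clearly, centred at wrist px (440,88), with no button in it yet. I'll rectify the hole patch after each step and watch for the button numerically.

```bash
cat > hole.py <<'E'
from h import *
import sys,os
np.set_printoptions(precision=4,suppress=True,linewidth=200)
s=snap('wrist'); o=sensors.get_obs()
if not os.path.exists('hc.npy'): np.save('hc.npy',onz(s,440.3,88,.03))
hc=np.load('hc.npy'); rx=np.array([-.06,-.998,0]); ry=np.array([.998,-.06,0])
N=33; st=.5
mp=np.array([[proj(s,hc+rx*(i-16)*st*1e-3+ry*(j-16)*st*1e-3) for j in range(N)] for i in range(N)],np.float32)
p=cv2.remap(cv2.cvtColor(s['color'],cv2.COLOR_BGR2GRAY),mp[...,0],mp[...,1],cv2.INTER_LINEAR).astype(int)
k=len([f for f in os.listdir('.') if f.startswith('p_')]); np.save('p_%02d.npy'%k,p)
print('t',o['time_s'],'y',o['tool_pos'],'F',o['contact_force'],'rackF',o['contact_force']@rx,'uv',mp[16,16])
for r in p[::2,::2]: print(' '.join('%3d'%v for v in r))
if k:
    q=np.load('p_%02d.npy'%(k-1)); 
    print('rowdiff',np.abs(p-q)[:,8:25].mean(1).round(0).astype(int))
E
python3 hole.py
```

```text
t 5.5 y [ 0.4951 -0.1142  0.0658] F [-2.8143  0.478   6.6047] rackF -0.3082315416187012 uv [440.3  88. ]
176 197 199 194 194 196 197 197 193 191 192 194 194 196 199 202 204
163 199 200 195 193 191 186 184 182 173 169 176 196 196 198 201 203
152 199 200 194 186 187 197 195 172 146 120 163 165 202 199 200 203
143 199 201 187 192 201 201 203 186 172 170 114 149 159 198 202 203
138 202 193 196 199 200 200 202 192 170 184 172 115 140 160 206 204
135 203 187 204 198 201 200 203 171 169 169 173 164  87 151 192 205
131 201 193 205 199 201 202 202 199 194 191 171 175  62 149 174 204
125 201 192 203 199 200 202 202 199 195 194 171 173  90 134 163 206
124 202 194 205 199 202 202 202 199 194 183 172 172 114 118 161 207
124 192 189 206 199 201 202 201 199 196 192 176 176 114 124 171 206
124 183 170 192 201 201 202 201 199 190 111 110 110  82 130 196 206
199 198 188 148 205 201 202 204 200 193 101 102  86 119 152 205 204
200 197 200 169 168 209 209 209 168 165 108  90 114 137 197 201 204
198 197 199 197 174 134 131 131 122 115 108 113 151 195 200 201 205
198 198 200 196 194 193 164 137 119 129 153 186 197 196 198 202 203
198 198 198 195 195 196 199 199 196 193 193 193 193 197 200 202 206
199 198 199 195 191 196 199 196 195 190 191 194 194 196 200 202 203
```

>>> move_arm --rows '[{"travel":[-1,0,0],"rotation":[0,0,0],"gripper":0.8},{"travel":[-1,0,0],"rotation":[0,0,0],"gripper":0.8},{"travel":[-0.5,0,0],"rotation":[0,0,0],"gripper":0.8},{"travel":[0,0,0],"rotation":[0,0,0],"gripper":0.8},{"travel":[0,0,0],"rotation":[0,0,0],"gripper":0.8}]'

```text
time_s: 6.0
tool_pos: [0.4949, -0.116, 0.0658]
ee_rot: [[0.057, 0.998, -0.001], [0.998, -0.057, 0.001], [0.001, -0.001, -1.0]]
contact_force: [-2.9, 2.5, 6.3]
gripper_width: 0.0251
finger_force: 59.2
```

```bash
python3 hole.py
```

```text
t 6.05 y [ 0.495  -0.116   0.0658] F [-2.7556  3.1     6.6395] rackF -2.92848830204886 uv [440.6237  84.242 ]
193 196 198 193 193 194 197 195 193 188 190 190 191 194 197 201 203
179 195 198 193 194 188 184 182 178 170 169 175 192 195 197 199 203
167 197 197 192 181 187 195 199 190 146 118 162 162 193 197 198 202
154 196 198 185 187 199 199 200 179 171 170 122 150 160 197 198 201
142 196 192 190 197 198 198 200 181 170 169 170 109 144 159 201 202
139 198 182 202 198 196 199 200 188 166 168 170 167  92 149 194 204
136 198 191 201 197 199 198 200 197 192 186 171 170  75 137 174 204
130 192 193 201 197 200 198 200 196 193 190 169 172  72 129 157 205
129 196 191 202 197 197 200 200 198 192 187 170 172  83 132 161 205
124 201 175 201 199 199 200 201 198 196 183 175 175  96 121 177 205
117 199 163 175 197 198 199 201 198 172 117 104 101  87 129 188 204
199 196 187 153 202 198 200 198 197 188 105 102  82 115 151 204 203
197 197 199 167 168 210 209 210 207 199  98  79 114 141 202 200 195
197 196 196 195 170 127 122 122 121 111 108 116 149 198 199 201 203
198 196 196 195 194 194 165 130 124 121 137 182 195 196 197 198 203
199 195 199 192 191 195 196 197 193 191 193 194 193 195 196 198 203
198 194 197 193 191 194 196 195 193 189 190 191 192 195 199 199 203
rowdiff [ 2  2  2  5  3  4  3  5  5  3  3  3  2  2  3  2  2  2  2  9  5  4  4  6 11 12  5  4  6  3  2  2  2]
```

>>> move_arm --rows '[{"travel":[-1,0,0],"rotation":[0,0,0],"gripper":0.8},{"travel":[-1,0,0],"rotation":[0,0,0],"gripper":0.8},{"travel":[-1,0,0],"rotation":[0,0,0],"gripper":0.8},{"travel":[-1,0,0],"rotation":[0,0,0],"gripper":0.8},{"travel":[0,0,0],"rotation":[0,0,0],"gripper":0.8}]'

```text
time_s: 6.55
tool_pos: [0.4947, -0.1201, 0.0658]
ee_rot: [[0.057, 0.998, -0.001], [0.998, -0.057, 0.001], [0.001, -0.001, -1.0]]
contact_force: [-3.7, 2.4, 6.1]
gripper_width: 0.025
finger_force: 59.2
```

```bash
python3 hole.py
```

```text
t 6.6 y [ 0.4947 -0.1202  0.0658] F [-2.6671  2.2552  5.6663] rackF -2.090617578010692 uv [441.5834  75.1914]
181 194 192 188 187 188 191 189 188 183 187 186 188 189 193 195 199
167 192 193 189 187 184 182 179 174 169 166 174 189 191 193 196 199
155 194 193 191 179 181 185 184 173 135 117 156 160 188 194 194 198
144 195 195 180 185 193 196 196 176 167 168 104 144 151 196 194 198
137 192 187 188 194 193 195 195 177 165 177 166  98 142 153 197 198
133 196 179 197 191 192 194 196 183 164 164 167 161  96 145 194 200
129 194 183 196 192 194 193 195 194 188 182 168 166  73 134 171 200
124 191 188 198 192 193 197 196 192 190 185 166 169  75 129 157 201
123 194 183 197 194 193 194 196 194 188 184 166 169  80 133 150 200
120 195 173 197 191 193 195 195 193 191 175 172 171  94 120 167 200
123 186 162 173 194 195 194 195 193 181 152  98  97  86 127 188 199
123 175 186 142 197 194 194 196 193 185  99  99  83 114 151 199 198
124 159 195 168 167 205 204 205 205 194 100  86 112 122 199 196 198
123 193 194 192 173 128 123 120 119 106 103 114 148 195 193 196 198
198 193 194 190 190 188 156 137 127 127 144 172 191 192 194 194 198
197 192 195 190 189 190 194 195 190 186 189 189 189 192 194 195 198
199 192 194 190 188 190 193 192 189 186 185 188 189 191 193 195 197
rowdiff [5 3 3 7 8 6 5 5 5 5 4 5 4 4 5 4 4 4 6 8 9 4 4 3 4 6 3 3 5 6 4 3 4]
```

>>> move_arm --rows '[{"travel":[-1,0,0],"rotation":[0,0,0],"gripper":0.8},{"travel":[-1,0,0],"rotation":[0,0,0],"gripper":0.8},{"travel":[-1,0,0],"rotation":[0,0,0],"gripper":0.8},{"travel":[-1,0,0],"rotation":[0,0,0],"gripper":0.8},{"travel":[0,0,0],"rotation":[0,0,0],"gripper":0.8}]'

```text
time_s: 7.1
tool_pos: [0.4945, -0.1241, 0.0658]
ee_rot: [[0.057, 0.998, -0.001], [0.998, -0.057, 0.001], [0.001, -0.001, -1.0]]
contact_force: [-3.7, 2.2, 6.8]
gripper_width: 0.0245
finger_force: 59.2
```

```bash
sed -i 's/p\[::2,::2\]/p[2:28:2,2:28:2]/' hole.py; python3 hole.py
```

```text
t 7.15 y [ 0.4945 -0.1241  0.0658] F [-3.9729  2.3497  5.856 ] rackF -2.1066621406330963 uv [442.4684  66.4749]
190 187 185 184 180 178 175 170 164 161 172 185 187
191 188 185 176 179 181 181 175 135 115 159 154 184
191 191 177 180 189 189 190 173 163 160 100 150 149
191 182 183 189 189 190 189 177 162 177 163  99 139
193 177 192 188 188 190 193 171 162 163 164 151  90
193 180 194 189 190 190 193 184 183 180 162 165  67
192 183 193 189 189 190 191 188 185 181 162 163  72
187 183 194 189 190 191 190 190 184 178 162 166  77
178 178 194 189 190 191 192 189 185 175 165 166  97
170 162 196 189 190 191 193 189 173 128 114 111  86
156 179 137 195 189 192 192 190 182  92  97  80 117
145 192 169 166 194 197 196 194 188  96  85 111 129
157 192 188 160 131 127 127 125 121 106 107 136 186
rowdiff [ 3  4  4  7  3  4  6  5  4  4  4  7  4  4  4  4  4  4  4  9  9  5  4  4  6 21  6  4  5  4  3  4  4]
```

>>> move_arm --rows '[{"travel":[-1,0,0],"rotation":[0,0,0],"gripper":0.8},{"travel":[-1,0,0],"rotation":[0,0,0],"gripper":0.8},{"travel":[-1,0,0],"rotation":[0,0,0],"gripper":0.8},{"travel":[-1,0,0],"rotation":[0,0,0],"gripper":0.8},{"travel":[0,0,0],"rotation":[0,0,0],"gripper":0.8}]'

```text
time_s: 7.65
tool_pos: [0.4942, -0.128, 0.0658]
ee_rot: [[0.057, 0.998, -0.001], [0.998, -0.057, 0.001], [0.001, -0.001, -1.0]]
contact_force: [-3.0, 3.1, 6.6]
gripper_width: 0.0247
finger_force: 59.3
```

```bash
python3 hole.py
```

```text
t 7.7 y [ 0.4942 -0.128   0.0658] F [-4.0017  2.7097  6.769 ] rackF -2.4642131151712294 uv [443.3644  57.642 ]
186 186 182 180 178 175 172 169 161 160 169 179 184
187 184 181 171 172 170 172 172 122 116 154 151 180
189 188 174 178 185 185 186 171 160 154  96 148 145
190 178 181 186 185 187 187 176 159 174 159  94 142
191 173 190 184 185 185 189 166 159 158 161 151  94
188 174 191 185 184 185 186 184 180 177 161 162  68
184 180 189 184 187 187 187 185 183 178 160 163  70
173 182 190 186 186 187 187 185 182 173 159 163  77
164 170 191 187 187 188 187 184 182 174 163 163  99
153 164 189 187 186 187 188 184 185 163 105 105  86
140 179 131 192 187 187 189 186 180  91  95  79 109
132 190 165 156 192 194 196 193 187  97  89  99 137
172 187 187 165 133 120 117 117 111 105 107 131 186
rowdiff [ 3  3  3  4  7  5  4  4  3  4  4  5  4  4  3  3  4  3  3  4 10  4  3  4  4 13  6  3 10  4  3  3  3]
```

>>> move_arm --rows '[{"travel":[-0.8,0,0],"rotation":[0,0,0],"gripper":0.8},{"travel":[-0.8,0,0],"rotation":[0,0,0],"gripper":0.8},{"travel":[-0.8,0,0],"rotation":[0,0,0],"gripper":0.8},{"travel":[-0.6,0,0],"rotation":[0,0,0],"gripper":0.8},{"travel":[0,0,0],"rotation":[0,0,0],"gripper":0.8}]'

```text
time_s: 8.2
tool_pos: [0.4941, -0.1309, 0.0658]
ee_rot: [[0.057, 0.998, -0.001], [0.998, -0.057, 0.001], [0.001, -0.001, -1.0]]
contact_force: [-2.7, 3.0, 6.2]
gripper_width: 0.0249
finger_force: 59.3
```

```bash
sed -i 's/p\[2:28:2,2:28:2\]/p[2:28:2,2:28:3]/' hole.py; python3 hole.py
```

```text
t 8.25 y [ 0.4941 -0.1309  0.0658] F [-2.7704  3.008   6.8724] rackF -2.835800655443791 uv [444.0447  50.9774]
182 182 179 173 171 162 156 171 181
183 183 170 158 151 125 117 152 185
184 180 176 183 185 158 147 108 145
184 172 183 182 186 156 165 124 138
187 176 183 181 183 158 158 159  87
184 188 182 184 183 179 175 157  59
182 188 182 182 186 181 179 156  76
183 191 183 187 186 183 171 158  99
186 192 184 183 185 181 179 159 109
187 174 184 183 185 182 134 133  86
176 147 189 183 186 183  96  92 106
162 182 164 188 189 187  98  87 127
158 185 161 127 126 124  84 112 186
rowdiff [ 2  2  3  4 11  8  4  4  4  4  3  3  2  3  3  3  3  2  3  3 12  3  4  4  5 21  7  5  9  5  2  2  3]
```

>>> move_arm --rows '[{"travel":[-0.6,0,0],"rotation":[0,0,0],"gripper":0.8},{"travel":[-0.6,0,0],"rotation":[0,0,0],"gripper":0.8},{"travel":[-0.6,0,0],"rotation":[0,0,0],"gripper":0.8},{"travel":[-0.6,0,0],"rotation":[0,0,0],"gripper":0.8},{"travel":[0,0,0],"rotation":[0,0,0],"gripper":0.8}]'

```text
time_s: 8.75
tool_pos: [0.4939, -0.1332, 0.0658]
ee_rot: [[0.057, 0.998, -0.001], [0.998, -0.057, 0.002], [0.002, -0.001, -1.0]]
contact_force: [-3.1, 2.8, 7.5]
gripper_width: 0.0249
finger_force: 59.3
```

```bash
python3 hole.py
```

```text
t 8.8 y [ 0.4939 -0.1332  0.0658] F [-2.5566  2.3011  6.8251] rackF -2.1430779152471504 uv [444.5662  45.7247]
182 182 177 174 169 162 156 171 179
181 182 170 124  99  96 121 149 179
184 181 171 181 154 155 151 111 147
186 169 181 182 184 156 167 122 136
187 180 182 181 183 157 155 159  87
185 187 181 182 185 178 176 157  71
187 188 183 181 182 178 172 157  71
176 189 181 182 183 180 175 154  72
164 188 180 183 183 179 163 158  68
155 173 182 181 184 183 156 147  88
143 142 187 182 184 184  97  88 107
132 182 149 185 185 185  90  88 123
168 183 168 130 127 127  98 114 184
rowdiff [ 1  2  2  5 20 40  8  3  2  4  2  3  2  2  2  2  2  3  3  2  5  5  4  5  7  8  4  2  3  2  1  1  1]
```

The button's dark leading edge now shows at the hole's fixed-end rim, so roughly 7–9 mm remain.

>>> move_arm --rows '[{"travel":[-0.9,0,0],"rotation":[0,0,0],"gripper":0.8},{"travel":[-0.9,0,0],"rotation":[0,0,0],"gripper":0.8},{"travel":[-0.9,0,0],"rotation":[0,0,0],"gripper":0.8},{"travel":[-0.8,0,0],"rotation":[0,0,0],"gripper":0.8},{"travel":[0,0,0],"rotation":[0,0,0],"gripper":0.8}]'

```text
time_s: 9.3
tool_pos: [0.4936, -0.1378, 0.0658]
ee_rot: [[0.057, 0.998, -0.001], [0.998, -0.057, -0.001], [-0.001, -0.001, -1.0]]
contact_force: [-3.8, -1.6, 5.9]
gripper_width: 0.0254
finger_force: 59.1
```

```bash
python3 hole.py
```

```text
t 9.35 y [ 0.4936 -0.138   0.0658] F [-3.8896 -1.8495  6.2379] rackF 2.0791762301833745 uv [445.9065  34.8015]
180 180 175 175 167 160 153 172 179
180 182 172 129  80  80 119 147 177
181 180 121  61  76  80  73 115 143
180 170  42  71  82  86  80 111 132
180 173  56  75  82  85  82 164  90
181 186  54  74  85  86  76 158  57
182 184  71  69  81  79 106 157  74
186 180 154  56  64  68 176 155  97
174 189 182 185 181 185 175 155 108
163 172 181 180 183 179 140 134  86
152 145 184 183 185 180 100  89 104
140 181 156 183 187 187  94  83 131
148 184 155 134 121 121  98 110 182
rowdiff [ 1  2  2  2  8 26 72 86 85 82 82 78 83 83 80 75 66 26  3  2  5  4  3  3  4 12  4  3  5  3  2  1  1]
```

>>> move_arm --rows '[{"travel":[-0.4,0,0],"rotation":[0,0,0],"gripper":0.8},{"travel":[-0.4,0,0],"rotation":[0,0,0],"gripper":0.8},{"travel":[-0.4,0,0],"rotation":[0,0,0],"gripper":0.8},{"travel":[0,0,0],"rotation":[0,0,0],"gripper":0.8},{"travel":[0,0,0],"rotation":[0,0,0],"gripper":0.8}]'

```text
time_s: 9.85
tool_pos: [0.4935, -0.1394, 0.0658]
ee_rot: [[0.057, 0.998, -0.001], [0.998, -0.057, -0.001], [-0.001, -0.001, -1.0]]
contact_force: [-3.6, -1.9, 5.4]
gripper_width: 0.025
finger_force: 59.1
```

```bash
python3 hole.py; python3 - <<'E'
from h import *
s=snap('wrist');a=s['color']; hc=np.load('hc.npy');u,v=map(int,proj(s,hc));v0=max(v-32,0)
cv2.imwrite('pics/m2.png',cv2.resize(a[v0:v0+75,u-60:u+40],(800,600),interpolation=cv2.INTER_CUBIC))
E
```

```text
t 9.9 y [ 0.4935 -0.1394  0.0658] F [-3.3322 -1.768   5.9738] rackF 1.9643657166583761 uv [446.3237  30.8547]
180 178 177 170  82  47  68 122 177
181 180 172 113  48  60  67  78 177
181 170  69  36  56  72  74  75 129
180 149  31  46  64  77  83  81  99
182 134  33  51  70  79  84  84  85
181 135  37  55  71  81  87  85  69
172 148  35  55  70  81  88  80  70
177 169  41  49  65  74  78  77  72
185 169  64  49  60  63  66 150  81
185 161 173  72  41  83 119 130  94
172 148 187 184 177 186  89  89 110
160 181 157 181 185 185  94  93 124
163 183 160 147 150 118 100 109 180
rowdiff [ 10  36  62  62  34  24  23  15  15  18  20  22  23  23  26  34  45  80 103  92  65  20   5   5   5   8   9   3   6   2   2   1   1]
```

View pics/m2.png

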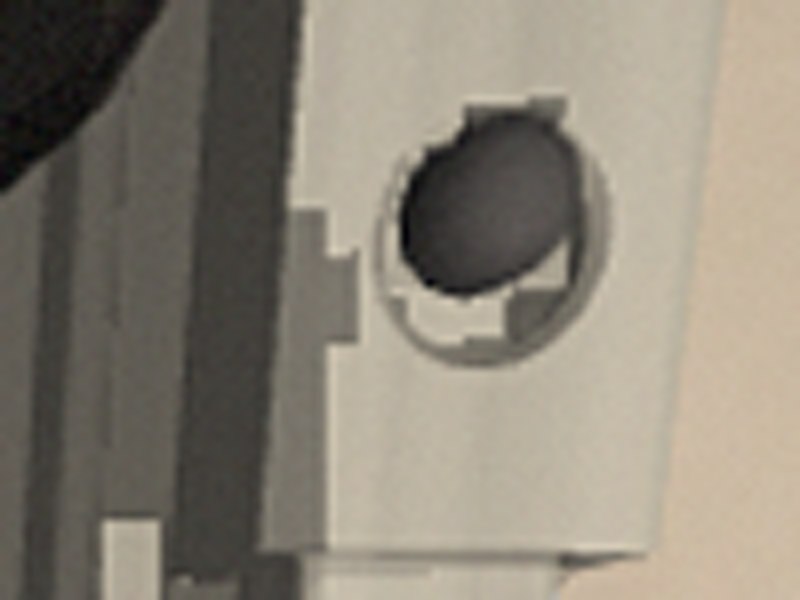

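The button has risen into the hole and covers the upper rim. I'll nudge slightly further and check.

>>> move_arm --rows '[{"travel":[-0.3,0,0],"rotation":[0,0,0],"gripper":0.8},{"travel":[-0.3,0,0],"rotation":[0,0,0],"gripper":0.8},{"travel":[0,0,0],"rotation":[0,0,0],"gripper":0.8},{"travel":[0,0,0],"rotation":[0,0,0],"gripper":0.8},{"travel":[0,0,0],"rotation":[0,0,0],"gripper":0.8}]'

```text
time_s: 10.45
tool_pos: [0.4935, -0.1395, 0.0658]
ee_rot: [[0.057, 0.998, -0.001], [0.998, -0.057, -0.0], [-0.0, -0.001, -1.0]]
contact_force: [-3.8, 1.3, 6.4]
gripper_width: 0.0251
finger_force: 59.1
```

```bash
python3 hole.py
```

```text
t 10.5 y [ 0.4935 -0.1395  0.0658] F [-3.9705  0.0061  5.7206] rackF 0.2321331318430272 uv [446.2782  30.6314]
181 179 175 170  88  61 131 172 177
181 180 173 124  45  59  61  82 177
183 166  87  34  57  71  75  71 137
181 144  31  46  65  76  81  80  97
181 147  32  51  69  80  86  82  84
180 144  32  55  69  78  86  86  71
175 139  37  56  70  82  88  82  71
178 170  39  51  64  76  78  75  74
185 169  42  50  59  66  61 147  82
183 158 154  62  46  68 124 142  92
170 151 167 186 166 185  91  90 103
159 181 148 184 184 182  96  89 119
155 182 161 127 124 121  96 116 182
rowdiff [11 22 22  8  4  5  4  2  1  1  1  2  2  1  1  2  2  3  5  6 15 17  6  4  3  7  9  3  7  4  1  1  0]
```

>>> move_arm --rows '[{"travel":[-0.3,0,0],"rotation":[0,0,0],"gripper":0.8},{"travel":[-0.3,0,0],"rotation":[0,0,0],"gripper":0.8},{"travel":[0,0,0],"rotation":[0,0,0],"gripper":0.8},{"travel":[0,0,0],"rotation":[0,0,0],"gripper":0.8},{"travel":[0,0,0],"rotation":[0,0,0],"gripper":0.8}]'

```text
time_s: 11.0
tool_pos: [0.4935, -0.1397, 0.0658]
ee_rot: [[0.057, 0.998, -0.001], [0.998, -0.057, 0.001], [0.0, -0.001, -1.0]]
contact_force: [-3.1, 1.1, 6.6]
gripper_width: 0.0248
finger_force: 59.1
```

```bash
python3 hole.py
```

```text
t 11.05 y [ 0.4935 -0.1397  0.0658] F [-3.7668  1.2154  6.0884] rackF -0.9869459262722141 uv [446.2454  30.3276]
180 179 177 174  89  67 153 172 177
180 179 170 119  46  57  56  88 178
180 172 103  38  55  70  75  68 140
181 144  38  44  60  76  79  80 113
181 151  33  53  70  78  84  82  88
178 151  35  53  70  79  85  85  69
178 134  40  60  70  82  85  81  71
178 168  40  54  66  78  81  72  78
186 171  34  50  61  70  65 133  85
182 159 136  44  47  49 129 163  86
168 146 167 184 139 184  91  89 104
155 182 153 183 186 183  94  85 126
179 183 154 131 127 124  95 110 184
rowdiff [ 5  9  5  9  4  6  4  2  2  2  1  2  1  1  2  2  3  3  4  8 14 25  6  2  2  7  5  3  4  2  2  1  1]
```

>>> move_arm --rows '[{"travel":[0,0,0],"rotation":[0,0,0],"gripper":0.6},{"travel":[0,0,0],"rotation":[0,0,0],"gripper":0.4},{"travel":[0,0,0],"rotation":[0,0,0],"gripper":0.3},{"travel":[0,0,0],"rotation":[0,0,0],"gripper":0.3},{"travel":[0,0,-10],"rotation":[0,0,0],"gripper":0.3}]'

```text
time_s: 11.55
tool_pos: [0.4925, -0.1394, 0.0742]
ee_rot: [[0.057, 0.998, -0.003], [0.998, -0.057, 0.002], [0.001, -0.003, -1.0]]
contact_force: [-0.9, -0.0, -0.5]
gripper_width: 0.0597
finger_force: 0.0
```

>>> move_arm --rows '[{"travel":[0,0,-40],"rotation":[0,0,0],"gripper":0.3},{"travel":[0,0,-45],"rotation":[0,0,0],"gripper":0.3},{"travel":[0,0,-45],"rotation":[0,0,0],"gripper":0.3},{"travel":[0,0,-20],"rotation":[0,0,0],"gripper":0.3},{"travel":[0,0,0],"rotation":[0,0,0],"gripper":0.3}]'

```text
time_s: 12.05
tool_pos: [0.4966, -0.1413, 0.2308]
ee_rot: [[0.057, 0.998, 0.01], [0.998, -0.057, -0.005], [-0.004, 0.01, -1.0]]
contact_force: [0.3, 0.5, -0.7]
gripper_width: 0.0596
finger_force: 0.0
```

```bash
python3 - <<'E'
from h import *
np.set_printoptions(precision=4,suppress=True)
s=snap('wrist','w4.png'); o=sensors.get_obs(); print(o['tool_pos'],o['qpos'])
hc=np.load('hc.npy'); u,v=proj(s,hc); print(hc,u,v)
a=s['color'];u=int(u);v=int(v)
w=cv2.resize(a,(480,300)); z=cv2.resize(a[max(v-20,0):max(v-20,0)+50,u-26:u+27],(318,300),interpolation=cv2.INTER_CUBIC)
cv2.imwrite('pics/m3.png',np.hstack([w,z]))
E
```

```text
[ 0.495  -0.1405  0.2278] [-0.4449  0.0845  1.705   0.      1.3468 -0.388 ]
[ 0.5571 -0.0376  0.03  ] 376.5876556104846 64.47376631199978
```

View pics/m3.png

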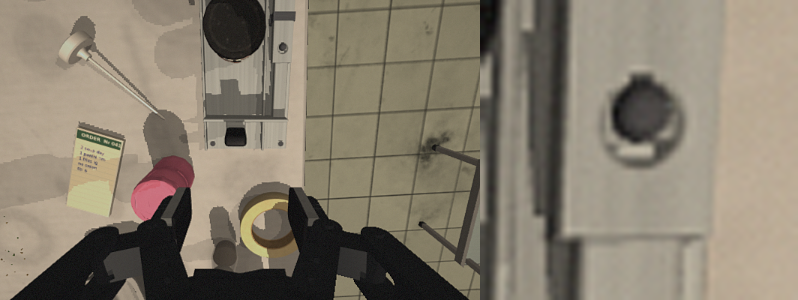

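The button stands up through the hole and the stop is out. The gap between jar and stop is clear. Next I'll measure the gap and the shaker numerically.

```bash
python3 - <<'E'
from h import *
np.set_printoptions(precision=4,suppress=True,linewidth=180)
s=snap('wrist'); im=s['color']; g=im.max(axis=2); o=sensors.get_obs(); print(o['tool_pos'])
# jar lid
m=(g<60).astype(np.uint8); m[90:]=0; m[:,:265]=0;m[:,358:]=0
n,l,st,c=cv2.connectedComponentsWithStats(m); i=1+np.argmax(st[1:,4]); print('jar',st[i],c[i])
ct=max(cv2.findContours((l==i).astype(np.uint8),0,1)[0],key=cv2.contourArea); cc,r=cv2.minEnclosingCircle(ct); print(cc,r,onz(s,*cc,.094), onz(s,cc[0]+r,cc[1],.094)-onz(s,cc[0],cc[1],.094))
# plate profile at a column away from tab
gr=cv2.cvtColor(im,cv2.COLOR_BGR2GRAY)
for u in(285,290,335,340): print(u,gr[150:172,u])
for v in(156,158,160): print(v,onz(s,288,v,.043),onz(s,338,v,.043))
# shaker: gray region
sub=im[300:362,270:330].astype(int); print(gr[310:362:3,276:324:3])
t=optics.snapshot('top'); print('top cap',onz(t,437.7,201.9,.078),onz(t,437.7,201.9,.085))
tg=cv2.cvtColor(t['color'],cv2.COLOR_BGR2GRAY); print(tg[190:216:1,424:452:2])
E
```

```text
[ 0.4937 -0.1399  0.2256]
jar [ 273    0   85   84 5745] [315.2002  36.8849]
(315.0, 36.37349319458008) 47.14912796020508 [ 0.4977 -0.0206  0.094 ] [ 0.0348 -0.002   0.    ]
285 [ 99 102 100 105  83  70  62  69  67  57 111 156 182 153 144 144 146 145 147 148 148 147]
290 [101 100  98 100  88  70  66  67  66  57 110 154 184 151 139 146 146 146 143 142 146 144]
335 [ 97  95  99  99 117  76  67  65  66  54 104 143 188 157 140 159 162 163 162 163 163 162]
340 [101  98  99  97 128  80  63  67  61  57 101 143 189 154 145 161 165 166 166 166 164 166]
156 [ 0.4652 -0.1155  0.043 ] [ 0.5137 -0.1184  0.043 ]
158 [ 0.465  -0.1175  0.043 ] [ 0.5136 -0.1203  0.043 ]
160 [ 0.4649 -0.1194  0.043 ] [ 0.5135 -0.1223  0.043 ]
[[178 177 104  99  97  96  95  97  97  97  98  78  80  96 148 140]
 [175 175 169  98  97  98  97  96  97  96 101  76  79  81 148 141]
 [176 171 164  98  99  97  96  98  94  96  97  92  76  73 145 144]
 [176 174 176  80  99  83  78  81  85  82  85  93  73  72 147 139]
 [157 153 151 137  76  76  80  81  66  66  78  86  97  76 155 143]
 [157 153 151 144  82  82  52  46  54  53  57  
[... 1719 characters left out ...]
8  32  45  59  94 129 139 150 144 114  77  76  76]
 [ 43  35  36  44  54  80 112 128 134 125 115 143 145 138]
 [ 47  36  36  33  51  60  93 112 116 106 132 141 145 140]
 [ 44  33  38  32  46  56  67  92  93 101 139 144 142 139]
 [ 45  37  36  37  37  53  63  75  89  92 145 144 143 141]
 [ 49  35  36  34  37  41  62  79  79 138 144 146 142 139]
 [ 46  37  35  33  36  32  26  26  94 141 141 146 141 139]
 [ 58  36  34  36  36  36  41  45 109 141 143 144 140 140]
 [ 55  49  33  36  35  39  41  72 121 142 144 143 143 140]
 [ 56  56  43  41  36  38  65 115 121 133 139 142 142 139]
 [ 64  54  57  51  48  91 109 124 123 134 141 141 140 142]
 [ 64  57  58  54 103 115 119 123 124 135 139 144 141 142]]
```

>>> move_arm --rows '[{"travel":[-42,-4.5,0],"rotation":[0,0,0],"gripper":0.3},{"travel":[-42,-4.5,0],"rotation":[0,0,0],"gripper":0.3},{"travel":[-42,-4.5,0],"rotation":[0,0,0],"gripper":0.3},{"travel":[-42,-4.5,0],"rotation":[0,0,0],"gripper":0.25},{"travel":[-42,-4.5,0],"rotation":[0,0,0],"gripper":0.2}]'

```text
time_s: 12.7
tool_pos: [0.4578, -0.3488, 0.2224]
ee_rot: [[0.057, 0.998, -0.003], [0.998, -0.057, 0.004], [0.004, -0.004, -1.0]]
contact_force: [0.3, 0.2, 0.5]
gripper_width: 0.0682
finger_force: 0.0
```

>>> move_arm --rows '[{"travel":[0,0,0],"rotation":[0,0,0.1],"gripper":0.2},{"travel":[0,0,0],"rotation":[0,0,0.1],"gripper":0.2},{"travel":[0,0,0],"rotation":[0,0,0.1],"gripper":0.2},{"travel":[0,0,0],"rotation":[0,0,0],"gripper":0.2},{"travel":[0,0,0],"rotation":[0,0,0],"gripper":0.2}]'

```text
time_s: 13.2
tool_pos: [0.4586, -0.3476, 0.2233]
ee_rot: [[0.348, 0.938, -0.003], [0.938, -0.348, 0.003], [0.002, -0.003, -1.0]]
contact_force: [0.7, 0.6, -0.0]
gripper_width: 0.0682
finger_force: 0.0
```

```bash
python3 - <<'E'
from h import *
np.set_printoptions(precision=4,suppress=True,linewidth=200)
s=snap('wrist','w5.png'); im=s['color']; o=sensors.get_obs(); print(o['tool_pos'],o['qpos'],o['gripper_width'])
gr=cv2.cvtColor(im,cv2.COLOR_BGR2GRAY)
u,v=proj(s,[.460,-.350,.078]); print(u,v,'base',proj(s,[.46,-.35,0]),'tcp',proj(s,o['tool_pos']))
u=int(u);v=int(v); np.save('g.npy',gr)
print('cols',list(range(u-44,u+45,4)))
for r in range(v-60,min(v+60,400),4): print(r,gr[r,u-44:u+45:4])
E
```

```text
[ 0.4588 -0.3477  0.2238] [-0.7988  0.2225  1.5551  0.      1.3667 -0.4436] 0.0683296717241677
324.11748027548697 191.42193207289205 base (np.float64(323.35278300672644), np.float64(173.33709454256373)) tcp (np.float64(323.446434500776), np.float64(270.04249627027804))
cols [280, 284, 288, 292, 296, 300, 304, 308, 312, 316, 320, 324, 328, 332, 336, 340, 344, 348, 352, 356, 360, 364, 368]
131 [186 191 107 107 103 105 103 106 104  85  84 164 156 155 134 183 185 182 179 178 103 110 109]
135 [186 186  96 106 106 105 104 104 101  98  83  83 160 156 157 192 182 182 183 185 166 105 110]
139 [188 178 172 108 107 104 103 101 100 104  81  88 120 158 156 150 185 179 183 182 183 176  96]
143 [188 183 185 105 103 101 103 100 103 105 101  86  87 175 160 157 130 176 178 181 186 186 186]
147 [190 187 186 170 104 102 106 100 105 106 105  84  86  81 159 156 158 147 182 180 178 184 185]
151 [188 187 188 192 104 104 104 104 101 104 104 103  83  83 160 146  78 104 150 186 183 184 184]
155 [190 190 189 190 109 105 104 101 106 106 106 104 102  80 105 160  81  80 110 156 186 183 183]
159 [190 193 186 187  9
[... 1530 characters left out ...]
4 105 105 108]
223 [189 192 195 192 191 190 189 182 180 177 181 181 178 179 179 179 181 183  99 105 107 104 103]
227 [184 185 191 189 189 186 189 188 184 184 183 181 180 180 178 182 179 182 166 106 101 103 105]
231 [176 181 187 191 192 193 194 191 182 181 180 176 179 179 180 177 178 182 186 101 104 104 107]
235 [181 182 187 195 196 195 195 191 187 183 181 173 180 179 179 181 182 180 185  95 108 110 111]
239 [186 185 188 192 199 196 193 194 184 184 183 185 183 188 186 189 190 189 191 198 110  92  90]
243 [189 181 179 190 193 194 195 196 192 195 198 195 192 192 195 194 193 194 195 195  76  90  92]
247 [190 182 179 186 192 195 199 198 199 199 193 196 195 198 197 196 198 199 180 174 180  88  92]
```

The cap fits within 1 px of the prediction, so the shaker is at (0.460, -0.350). I'll descend and grip.

>>> move_arm --rows '[{"travel":[-1.7,1.9,20],"rotation":[0,0,0],"gripper":0.2},{"travel":[0,0,40],"rotation":[0,0,0],"gripper":0.2},{"travel":[0,0,40],"rotation":[0,0,0],"gripper":0.2},{"travel":[0,0,20],"rotation":[0,0,0],"gripper":0.2},{"travel":[0,0,0],"rotation":[0,0,0],"gripper":0.2}]'

```text
time_s: 13.75
tool_pos: [0.4579, -0.3477, 0.1007]
ee_rot: [[0.348, 0.937, -0.007], [0.937, -0.348, 0.007], [0.004, -0.009, -1.0]]
contact_force: [0.5, 1.2, 0.0]
gripper_width: 0.0682
finger_force: 0.0
```

>>> move_arm --rows '[{"travel":[0,0,15],"rotation":[0,0,0],"gripper":0.2},{"travel":[0,0,20],"rotation":[0,0,0],"gripper":0.2},{"travel":[0,0,15],"rotation":[0,0,0],"gripper":0.2},{"travel":[0,0,6],"rotation":[0,0,0],"gripper":0.2},{"travel":[0,0,0],"rotation":[0,0,0],"gripper":0.2}]'

```text
time_s: 14.25
tool_pos: [0.4603, -0.3503, 0.0486]
ee_rot: [[0.349, 0.937, -0.001], [0.937, -0.349, 0.001], [0.001, -0.001, -1.0]]
contact_force: [-0.5, -0.6, 0.7]
gripper_width: 0.0682
finger_force: 0.0
```

>>> move_arm --rows '[{"travel":[0,0,8],"rotation":[0,0,0],"gripper":0.2},{"travel":[0,0,0],"rotation":[0,0,0],"gripper":0.35},{"travel":[0,0,0],"rotation":[0,0,0],"gripper":0.42},{"travel":[0,0,0],"rotation":[0,0,0],"gripper":0.46},{"travel":[0,0,0],"rotation":[0,0,0],"gripper":0.5}]'

```text
time_s: 14.75
tool_pos: [0.4608, -0.3509, 0.0417]
ee_rot: [[0.349, 0.937, 0.001], [0.937, -0.349, -0.001], [-0.0, 0.001, -1.0]]
contact_force: [-0.3, 1.0, -0.0]
gripper_width: 0.0431
finger_force: 0.0
```

>>> move_arm --rows '[{"travel":[0,0,0],"rotation":[0,0,0],"gripper":0.54},{"travel":[0,0,0],"rotation":[0,0,0],"gripper":0.58},{"travel":[0,0,0],"rotation":[0,0,0],"gripper":0.6},{"travel":[0,0,0],"rotation":[0,0,0],"gripper":0.6},{"travel":[0,0,0],"rotation":[0,0,0],"gripper":0.6}]'

```text
time_s: 15.25
tool_pos: [0.461, -0.3509, 0.0423]
ee_rot: [[0.349, 0.937, 0.001], [0.937, -0.349, -0.001], [-0.0, 0.001, -1.0]]
contact_force: [-1.6, 1.1, 5.0]
gripper_width: 0.037
finger_force: 59.0
```

>>> move_arm --rows '[{"travel":[0,0,-5],"rotation":[0,0,0],"gripper":0.6},{"travel":[0,0,-20],"rotation":[0,0,0],"gripper":0.6},{"travel":[0,0,-30],"rotation":[0,0,0],"gripper":0.6},{"travel":[0,0,-30],"rotation":[0,0,0],"gripper":0.6},{"travel":[0,0,0],"rotation":[0,0,0],"gripper":0.6}]'

```text
time_s: 15.75
tool_pos: [0.4631, -0.3532, 0.1311]
ee_rot: [[0.349, 0.937, 0.007], [0.937, -0.349, -0.007], [-0.004, 0.009, -1.0]]
contact_force: [-0.7, -0.9, 0.1]
gripper_width: 0.0372
finger_force: 59.6
```

```bash
python3 - <<'E'
from h import *
np.set_printoptions(precision=4,suppress=True,linewidth=200)
s=snap('wrist','w6.png'); im=s['color']; o=sensors.get_obs(); print(o['tool_pos'],o['gripper_width'],o['contact_force'])
R=o['ee_rot']; gr=cv2.cvtColor(im,cv2.COLOR_BGR2GRAY)
dz=.042-o['tool_pos'][2]
for z in(0,.035,.07,.09): print(z,proj(s,o['tool_pos']+[0,0,z-.042]))
u,v=map(int,proj(s,o['tool_pos'])); print('cols',u-60,u+60)
for r in range(150,330,6): print(r,gr[r,u-60:u+61:6])
E
```

```text
[ 0.4618 -0.352   0.1286] 0.037052711491009076 [-0.8325  0.245  -0.8258]
0 (np.float64(318.6546337469905), np.float64(231.16735888106507))
0.035 (np.float64(319.16624156320034), np.float64(258.5584208601917))
0.07 (np.float64(319.9508365372492), np.float64(300.5649908963844))
0.09 (np.float64(320.62095202003957), np.float64(336.4424230635979))
cols 259 379
150 [199 197 194 186 181 185 183 183 189 167 168 170 167 167 203 190 192 195 198 197 146]
156 [200 199 194 190 185 189 187 189 189 189 167 166 166 166 165 200 196 196 196 197 198]
162 [201 201 196 192 188 189 186 186 187 190 180 162 164 168  92 179 200 197 195 196 196]
168 [200 200 199 196 192 188 187 188 188 188 183 182 168 165  92  90 167 143 197 196 200]
174 [202 201 201 195 189 187 187 186 186 183 186 184 189 168 144  94  90  92  92  90 212]
180 [199 201 199 198 188 185 181 180 184 185 184 186 189 178 111  87  93  91  95  96  98]
186 [205 202 200 196 191 188 188 186 188 186 183 186 187 111 110 109 110 110 111 117 119]
192 [201 199 202 197 193 186 182 181 186 185 189 186 122 110 110 112 114 112 112 115 115]
198 [199 202 200 202 
[... 1237 characters left out ...]
1  89  95  99 102 107 107 112 109 110 108 109 107  92  55  30  21  83]
288 [185  57  16  84  87  94 103 106 108 110 113 116 114 116 116 111 106  28  21  30  93]
294 [141  54  66  86  96  98 107 112 113 118 118 117 120 119 117 116 106  93  16  27 101]
300 [ 22  61  81  87  95 101 105 113 118 121 121 129 131 131 121 107 111  95  22  26  29]
306 [ 22  58  83  86  98 108 111 115 118 122 126 128 133 135 129 118 113  81  22  30  24]
312 [ 28  62  88  85 100 110 114 116 116 120 126 126  92  99  96  93  87  82  20  26  25]
318 [ 27  49  89 109 102 110 115 118   0 101  97   3  96  96  96  94  88  80  14  32  27]
324 [ 28  42 104 109 140 152 109  99  98  98  98 100  96  97  94  90  83  78   0  26  22]
```

The held shaker hangs upright with its bottom 42 mm below the TCP. I'll lift, turn back and carry it to the gap.

>>> move_arm --rows '[{"travel":[0,0,-15],"rotation":[0,0,-0.1],"gripper":0.6},{"travel":[0,0,-20],"rotation":[0,0,-0.1],"gripper":0.6},{"travel":[0,0,-15],"rotation":[0,0,-0.1],"gripper":0.6},{"travel":[15,2,0],"rotation":[0,0,0],"gripper":0.6},{"travel":[30,2,0],"rotation":[0,0,0],"gripper":0.6}]'

```text
time_s: 16.3
tool_pos: [0.4665, -0.3058, 0.1747]
ee_rot: [[0.062, 0.998, -0.001], [0.998, -0.062, 0.001], [0.001, -0.001, -1.0]]
contact_force: [0.2, 0.3, -2.0]
gripper_width: 0.0372
finger_force: 59.6
```

>>> move_arm --rows '[{"travel":[35,2,0],"rotation":[0,0,0],"gripper":0.6},{"travel":[35,2,0],"rotation":[0,0,0],"gripper":0.6},{"travel":[35,2,0],"rotation":[0,0,0],"gripper":0.6},{"travel":[30,2,0],"rotation":[0,0,0],"gripper":0.6},{"travel":[15,1,0],"rotation":[0,0,0],"gripper":0.6}]'

```text
time_s: 16.8
tool_pos: [0.4829, -0.1527, 0.1737]
ee_rot: [[0.056, 0.998, -0.004], [0.998, -0.056, 0.003], [0.003, -0.005, -1.0]]
contact_force: [-0.5, 0.0, -0.9]
gripper_width: 0.0367
finger_force: 59.6
```

>>> move_arm --rows '[{"travel":[25,1,0],"rotation":[0,0,0],"gripper":0.6},{"travel":[25,1,0],"rotation":[0,0,0],"gripper":0.6},{"travel":[15,1,0],"rotation":[0,0,0],"gripper":0.6},{"travel":[0,0,0],"rotation":[0,0,0],"gripper":0.6},{"travel":[0,0,0],"rotation":[0,0,0],"gripper":0.6}]'

```text
time_s: 17.3
tool_pos: [0.4911, -0.0923, 0.1758]
ee_rot: [[0.057, 0.998, -0.001], [0.998, -0.057, -0.001], [-0.001, -0.001, -1.0]]
contact_force: [0.5, -0.8, -1.4]
gripper_width: 0.0372
finger_force: 59.6
```

```bash
python3 - <<'E'
from h import *
np.set_printoptions(precision=4,suppress=True,linewidth=200)
s=snap('wrist','w7.png'); im=s['color']; g=im.max(axis=2); o=sensors.get_obs(); print(o['tool_pos'])
u,v=map(int,proj(s,[.498,-.022,.094])); print(u,v)
gr=cv2.cvtColor(im,cv2.COLOR_BGR2GRAY)
L,Rr=onz(s,u-10,v,.094),onz(s,u+10,v,.094);k=np.linalg.norm(Rr-L)/20;print('mm/px',k*1e3,'r px',.0325/k)
print('col',[(r,int(gr[r,u])) for r in range(max(v-85,0),v+95,5)])
print('row',[(c,int(gr[v,c])) for c in range(u-90,u+91,6)])
E
```

```text
[ 0.4912 -0.0927  0.176 ]
326 106
mm/px 0.6307756494040243 r px 51.523865942997276
col [(21, 114), (26, 85), (31, 70), (36, 49), (41, 66), (46, 70), (51, 37), (56, 28), (61, 34), (66, 22), (71, 32), (76, 30), (81, 15), (86, 23), (91, 23), (96, 30), (101, 26), (106, 35), (111, 30), (116, 26), (121, 27), (126, 34), (131, 30), (136, 29), (141, 29), (146, 27), (151, 2), (156, 194), (161, 131), (166, 114), (171, 116), (176, 116), (181, 117), (186, 116), (191, 117), (196, 115)]
row [(236, 158), (242, 160), (248, 165), (254, 164), (260, 165), (266, 167), (272, 163), (278, 11), (284, 33), (290, 35), (296, 33), (302, 31), (308, 33), (314, 28), (320, 29), (326, 35), (332, 28), (338, 32), (344, 29), (350, 33), (356, 35), (362, 38), (368, 39), (374, 37), (380, 59), (386, 177), (392, 177), (398, 178), (404, 176), (410, 182), (416, 195)]
```

>>> move_arm --rows '[{"travel":[6.2,2,0],"rotation":[0,0,0],"gripper":0.6},{"travel":[0,0,0],"rotation":[0,0,0],"gripper":0.6},{"travel":[0,0,10],"rotation":[0,0,0],"gripper":0.6},{"travel":[0,0,10],"rotation":[0,0,0],"gripper":0.6},{"travel":[0,0,0],"rotation":[0,0,0],"gripper":0.6}]'

```text
time_s: 17.85
tool_pos: [0.4918, -0.0855, 0.1538]
ee_rot: [[0.057, 0.998, -0.005], [0.998, -0.057, 0.002], [0.001, -0.005, -1.0]]
contact_force: [-0.3, -0.1, -1.9]
gripper_width: 0.037
finger_force: 59.6
```

>>> move_arm --rows '[{"travel":[0,0,15],"rotation":[0,0,0],"gripper":0.6},{"travel":[0,0,15],"rotation":[0,0,0],"gripper":0.6},{"travel":[0,0,15],"rotation":[0,0,0],"gripper":0.6},{"travel":[0,0,10],"rotation":[0,0,0],"gripper":0.6},{"travel":[0,0,0],"rotation":[0,0,0],"gripper":0.6}]'

```text
time_s: 18.35
tool_pos: [0.4922, -0.0854, 0.0995]
ee_rot: [[0.057, 0.998, -0.004], [0.998, -0.057, 0.001], [0.001, -0.004, -1.0]]
contact_force: [-0.1, 0.1, -0.7]
gripper_width: 0.037
finger_force: 59.6
```

>>> move_arm --rows '[{"travel":[-1,0.5,10],"rotation":[0,0,0],"gripper":0.6},{"travel":[0,0,12],"rotation":[0,0,0],"gripper":0.6},{"travel":[0,0,12],"rotation":[0,0,0],"gripper":0.6},{"travel":[0,0,6],"rotation":[0,0,0],"gripper":0.6},{"travel":[0,0,0],"rotation":[0,0,0],"gripper":0.6}]'

```text
time_s: 18.85
tool_pos: [0.4929, -0.0865, 0.0598]
ee_rot: [[0.057, 0.998, -0.003], [0.998, -0.057, 0.001], [0.001, -0.003, -1.0]]
contact_force: [-0.4, -0.0, -1.4]
gripper_width: 0.0368
finger_force: 59.6
```

>>> move_arm --rows '[{"travel":[0,0,1],"rotation":[0,0,0],"gripper":0.6},{"travel":[0,0,1],"rotation":[0,0,0],"gripper":0.6},{"travel":[0,0,1],"rotation":[0,0,0],"gripper":0.6},{"travel":[0,0,1],"rotation":[0,0,0],"gripper":0.6},{"travel":[0,0,0],"rotation":[0,0,0],"gripper":0.6}]'

```text
time_s: 19.35
tool_pos: [0.4942, -0.0869, 0.0574]
ee_rot: [[0.057, 0.998, 0.0], [0.998, -0.057, -0.0], [-0.0, 0.0, -1.0]]
contact_force: [0.6, -0.1, -1.1]
gripper_width: 0.0373
finger_force: 59.6
```

Bottom is at about 15 mm with no contact, and the floor is 12 mm below that.

>>> move_arm --rows '[{"travel":[0,0,2],"rotation":[0,0,0],"gripper":0.6},{"travel":[0,0,2],"rotation":[0,0,0],"gripper":0.6},{"travel":[0,0,2],"rotation":[0,0,0],"gripper":0.6},{"travel":[0,0,2],"rotation":[0,0,0],"gripper":0.6},{"travel":[0,0,0],"rotation":[0,0,0],"gripper":0.6}]'

```text
time_s: 19.85
tool_pos: [0.4938, -0.0868, 0.0488]
ee_rot: [[0.057, 0.998, -0.001], [0.998, -0.057, 0.0], [0.0, -0.001, -1.0]]
contact_force: [-0.2, 0.0, -1.0]
gripper_width: 0.0372
finger_force: 59.6
```

>>> move_arm --rows '[{"travel":[0,0,0.6],"rotation":[0,0,0],"gripper":0.6},{"travel":[0,0,0.6],"rotation":[0,0,0],"gripper":0.6},{"travel":[0,0,0.6],"rotation":[0,0,0],"gripper":0.6},{"travel":[0,0,0.6],"rotation":[0,0,0],"gripper":0.6},{"travel":[0,0,0],"rotation":[0,0,0],"gripper":0.6}]'

```text
time_s: 20.35
tool_pos: [0.4941, -0.0869, 0.0468]
ee_rot: [[0.057, 0.998, -0.0], [0.998, -0.057, 0.0], [0.0, -0.0, -1.0]]
contact_force: [-0.5, 0.0, -0.8]
gripper_width: 0.0372
finger_force: 59.6
```

>>> move_arm --rows '[{"travel":[0,0,0.5],"rotation":[0,0,0],"gripper":0.6},{"travel":[0,0,0.5],"rotation":[0,0,0],"gripper":0.6},{"travel":[0,0,0.4],"rotation":[0,0,0],"gripper":0.6},{"travel":[0,0,0],"rotation":[0,0,0],"gripper":0.6},{"travel":[0,0,0],"rotation":[0,0,0],"gripper":0.6}]'

```text
time_s: 20.85
tool_pos: [0.4941, -0.0869, 0.0455]
ee_rot: [[0.057, 0.998, 0.0], [0.998, -0.057, 0.0], [0.0, 0.0, -1.0]]
contact_force: [0.1, -0.1, -1.1]
gripper_width: 0.0372
finger_force: 59.6
```

>>> move_arm --rows '[{"travel":[0,0,0.4],"rotation":[0,0,0],"gripper":0.6},{"travel":[0,0,0.4],"rotation":[0,0,0],"gripper":0.6},{"travel":[0,0,0.2],"rotation":[0,0,0],"gripper":0.6},{"travel":[0,0,0],"rotation":[0,0,0],"gripper":0.6},{"travel":[0,0,0],"rotation":[0,0,0],"gripper":0.6}]'

```text
time_s: 21.35
tool_pos: [0.4943, -0.087, 0.0453]
ee_rot: [[0.057, 0.998, 0.0], [0.998, -0.057, -0.0], [-0.0, 0.0, -1.0]]
contact_force: [-2.6, 0.6, 5.4]
gripper_width: 0.037
finger_force: 60.7
```

The force shows the shaker is on the floor. I'll open the gripper slowly.

>>> move_arm --rows '[{"travel":[0,0,-0.5],"rotation":[0,0,0],"gripper":0.55},{"travel":[0,0,0],"rotation":[0,0,0],"gripper":0.5},{"travel":[0,0,0],"rotation":[0,0,0],"gripper":0.45},{"travel":[0,0,0],"rotation":[0,0,0],"gripper":0.35},{"travel":[0,0,0],"rotation":[0,0,0],"gripper":0.25}]'

```text
time_s: 21.85
tool_pos: [0.4941, -0.0869, 0.0449]
ee_rot: [[0.057, 0.998, 0.0], [0.998, -0.057, -0.0], [-0.0, 0.0, -1.0]]
contact_force: [-0.3, 0.4, -0.3]
gripper_width: 0.0641
finger_force: 0.0
```

>>> move_arm --rows '[{"travel":[0,0,0],"rotation":[0,0,0],"gripper":0.25},{"travel":[0,0,-8],"rotation":[0,0,0],"gripper":0.25},{"travel":[0,0,-20],"rotation":[0,0,0],"gripper":0.25},{"travel":[0,0,-40],"rotation":[0,0,0],"gripper":0.25},{"travel":[0,0,-40],"rotation":[0,0,0],"gripper":0.25}]'

```text
time_s: 22.35
tool_pos: [0.4933, -0.0866, 0.1539]
ee_rot: [[0.057, 0.998, -0.002], [0.998, -0.057, 0.001], [0.001, -0.002, -1.0]]
contact_force: [0.9, -0.1, -0.8]
gripper_width: 0.0642
finger_force: 0.0
```

>>> move_arm --rows '[{"travel":[0,0,-30],"rotation":[0,0,0],"gripper":0.25},{"travel":[0,0,-30],"rotation":[0,0,0],"gripper":0.25},{"travel":[-30,0,0],"rotation":[0,0,0],"gripper":0.25},{"travel":[-20,0,0],"rotation":[0,0,0],"gripper":0.25},{"travel":[0,0,0],"rotation":[0,0,0],"gripper":0.25}]'

```text
time_s: 22.85
tool_pos: [0.4915, -0.1388, 0.2142]
ee_rot: [[0.06, 0.998, 0.002], [0.998, -0.06, -0.002], [-0.002, 0.002, -1.0]]
contact_force: [-0.0, 1.0, 0.9]
gripper_width: 0.0639
finger_force: 0.0
```

```bash
python3 - <<'E'
from h import *
np.set_printoptions(precision=4,suppress=True,linewidth=200)
s=snap('wrist','w8.png'); im=s['color']; o=sensors.get_obs(); print(o['tool_pos'],o['gripper_width'],o['contact_force'])
gr=cv2.cvtColor(im,cv2.COLOR_BGR2GRAY)
u,v=map(int,proj(s,[.494,-.087,.081]));print('expected cap',u,v)
for r in range(v-30,v+31,4): print(r,gr[r,u-30:u+31:4])
uj,vj=map(int,proj(s,[.498,-.019,.094]));print('jar exp',uj,vj); print([(r,int(gr[r,uj])) for r in range(max(vj-60,0),vj+70,5)]); print([(c,int(gr[vj,c])) for c in range(uj-60,uj+61,5)])
hc=np.load('hc.npy');uh,vh=map(int,proj(s,hc));print('hole',uh,vh,gr[max(vh-12,0):vh+13:2,uh-12:uh+13:2])
E
```

```text
[ 0.4912 -0.1375  0.2136] 0.06407033008560929 [-0.3774  0.4277  0.0456]
expected cap 320 130
100 [158  93  95  98  99  98 100 101 105  94 104 101 164 158 157 145]
104 [158 163  99 100  97  76  60  72  61  64 112 102 166 157 156 167]
108 [141 142  81  85  75  85  89  90  95  94  74 102 169 157 157 164]
112 [142 148  74  68  81 104 118 120 121 111 102  77 147 158 157 160]
116 [140 151  67  77 111 126 137 146 146 138 124 104  74 159 157 157]
120 [140 149  70 102 128 145  52 155  79 152 142 119  87 153 158 144]
124 [144 151  82 112 139 151 156 159 162 164 158 135 110 153 159 142]
128 [143 157  92 122 147 151 160 133 167 122 160 142 115 165 155 112]
132 [ 79  84  96 123 143 161 166 183 174 169 163 141 123  98  99  81]
136 [ 81  84  87 109 140 160 184 199 196 175 155 139 120  97 100  97]
140 [ 82  83  81 112 126 149 166 177 171 156 142 125  99  98 100  82]
144 [ 80  82  83  78 117 128 136 144 140 143 115 104  98  98 101  80]
148 [ 83  82  82  88 101 100 107 107 102  97 105  99  97 101  99  78]
152 [100 102 102  99 100 104 100  98 100 100 105 101 100 101 102  82]
156 [101 101 101  97  95 10
[... 631 characters left out ...]
57 155 155 156 150 151 152 160 162 160]
 [ 98 155 158 159 156 157 161 157 152 156 157 160 161]
 [100 153 158 157 155 158  86  71 149 156 159 161 161]
 [104 153 159 160 146  70  42  54  54 130 161 161 163]
 [112 155 158 151 113  38  63  69  69  76 136 161 163]
 [120 153 157 141  38  49  66  76  73  70 111 166 159]
 [128 153 159 118  71  49  64  75  66 118 100 166 162]
 [140 153 160 135 137  28  46  51 110 138 114 165 160]
 [141 151 159 150  99 156 161 151  74  81 155 161 161]
 [153 155 157 158 128 121 112 108  83 138 163 162 159]
 [162 156 155 159 155 155 139 137 154 158 159 161 162]
 [162 153 157 160 153 158 154 152 157 156 161 162 160]
 [163 154 156 159 153 157 155 149 155 155 160 163 159]]
```

The shaker's cap is where it should be (about px 319,128, against 320,130 expected), with the button up, the jar in place and the arm clear. I'll hand the job in.

```bash
python3 -c "
from cell import close_job
print(close_job())"
```

```text
the job is handed in; nothing more can be done
None
```

The end stop is locked with its button up, and the shaker stands released in the gap about 34 mm inside the stop face. The last camera check showed the jar in place. I did not re-measure the tin afterwards. The job is handed in, but no verdict came back.

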